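Fan on, then dryer on

ROBOT

A 7-joint arm with a two-finger parallel gripper is mounted at the origin on a cart in front of the work surface, level with it; the furniture and walls round the work are solid. World frame = base frame: x ahead of the robot, y to its left, z up, the work surface at z = 0. Lengths are in m, angles in rad, forces in N, time in s.
With the tool pointing down it reaches from about 0.35 to 0.9 m from the base axis. Payload 19.9 kg.
Tool frame: the origin (TCP) lies at the very end of the fingers, on their centre line; the grasp point (between the pads) lies 19 mm behind it; y points along the fingers, x is the direction in which the jaws open and shut, and the axes are right-handed (so a half turn about y gives the same grasp; the last joint's range is limited). The gripper opens to 94 mm and grips with 3 to 60 N. Pads are 16 mm wide; open, the fingers measure 119 mm over their backs; the gripper's body (75 mm by 177 mm) begins 78 mm behind the grasp point.
Start: joints at [1.105, 0.417, -0.01, 1.614, 0.005, 1.111, -0.053], TCP at [0.257, -0.57, 0.205] pointing down, gripper open.
Joint ranges: [-2.81, 2.81], [-0.39, 2.02], [-1.27, 1.25], [0.06, 2.57], [-1.19, 4.33], [0.19, 2], [-2.82, 2.82]. Speed limits (rad/s): [1.89, 1.89, 2.39, 2.39, 3.01, 3.01, 3.01].

INTERFACE

Orientations are given as a unit quaternion [x, y, z, w].
In Python, from rig import status, eyes, ticket, nets gives the robot as it stands.
- The arm moves only by the tool step_arm, never from a script. Its argument "motion" is a list of rows, each an object with "turn": the turn, a rotation vector about the tool's x, y, z in degrees, a list of three; "delta_pos": the shift along the tool's x, y, z in m, a list of three; "grip": the opening, from 0 (shut) to 1 (fully open). A call has 1 to 20 rows; each row is the pose to reach, as a shift and turn from the pose commanded when the call began, along the tool's axes at that moment; what a row does not reach only later rows make up. A row lasts 1/12 s, in which the tool goes at most 41.7 mm and 7.16 degrees, less where a joint would pass 70% of its speed; a pose out of reach is approached as far as the arm can. A call with a gripper value outside its range is refused whole. The fingers move at their own pace and stop on an object; the grip force is fixed at half the most. Time passes only in rows, so rows that repeat a pose let the fingers close. It gives the time, the measured TCP pose, the force and the opening at its end, in the units of the state.
- status.observe(): the state, without advancing time (a new reading comes with each control period).
- eyes.read_camera(name): name is "side" or "top"; returns a dict with "frame" (480x640x3 uint8, red, green, blue), "range_z" (480x640 float32, m along the optical axis (not along the pixel's ray), 0 where there is no reading), "fovy" (degrees; the focal length in pixels is half the picture's height over the tangent of half this angle, whatever the lens; pixels are square), "cx", "cy" (the principal point, pixels), "k1" (the pictures are not rectified: a ray, as slopes to the right and down, at radius r is drawn at 1 + k1 r^2 times it, then the intrinsics apply), "world_from_camera" (4x4, takes a point from camera to world coordinates). Camera axes: x right, y down, z forward; pixel columns grow to the right and rows downward; lengths in m; the calibration is good to about 2 mm. A picture is of the moment at which its call begins.
- ticket.close_job(): hands the job in, once; it reports no verdict.
Trained networks look in a picture, given as the dict that the camera call returned (one of the last four; its "shot" number tells which), for a name from the list of things; names that differ only in an ending like _2 or _b are one class to them, and where a whole thing is asked for, a point or a joint stands for the part that bears it (a point fixed in the world has none). Each returns a list of dicts, best first, with "score" (0 to 1); they miss things now and then, are a little off and sometimes report something else, mostly with a low value. They report only what shows in the picture. A call takes as long as a camera call. They do not tell look-alikes from the thing itself.
- nets.trace(picture, thing): "mask" (480x640 bool, what is visible of it) and "extent" ([left, top, right, bottom] in pixels, round what is visible of it).
- nets.pinpoint(picture, thing): "location" ([column, row] in pixels: a listed point, or the origin of a listed thing).
The state is a dict: "t": time; "joints": joint angles; "joint_vel": joint speeds; "tau": joint torques, N m; "tcp_pos": TCP position; "ee_rot": TCP orientation; "wrist_force": force on the tool from outside, world axes, zero at the start; "moment": the same for the moment, N m; "grip_width": finger opening in m.
Only numpy, scipy, OpenCV 4.12 (cv2) and the standard library are available. Lean on these libraries where they do the work, as an engineer would, in place of code of your own. Each camera call takes 0.05 s, during which the arm holds its last target.

TASK

The dryer may only run once the extractor fan is on: with your fingertips gently press the green key (fan) all the way down so that it stays down, and only then press the blue key (dryer) all the way down, and withdraw. Leave the red and yellow keys up. Nothing is to be grasped or lifted: the four switches stay standing where they are, and the thread reel, dosing cup, tealight and soap among them are not to be shifted.

Things in the scene. Friction and masses are not known exactly. Their poses are not given: they have to be found in the camera images.
- switch_green: Loose battery-powered worktop switch with a green key: a round grey housing 66 mm across and 22 mm high, 0.35 kg, on a rubber foot, standing on the worktop. Origin: centre of the underside, z up; turned any way.
- key_green_top (a point): Centre of the top face of the green key, a round flat-topped cap 40 mm across in the middle of its switch. Up, the top is 33 mm above the worktop (11 mm above the housing); fully down, 26 mm.
- key_green (a joint): Travel of the green key in m: 0 = up, 0.007 = fully down against its stop. It has no spring: it moves down under about 3 N and stays where it is pushed. It starts up.
- switch_blue: Loose battery-powered worktop switch with a blue key: a round grey housing 66 mm across and 22 mm high, 0.35 kg, on a rubber foot, standing on the worktop. Origin: centre of the underside, z up; turned any way.
- key_blue_top (a point): Centre of the top face of the blue key, a round flat-topped cap 40 mm across in the middle of its switch. Up, the top is 33 mm above the worktop (11 mm above the housing); fully down, 26 mm.
- key_blue (a joint): Travel of the blue key in m: 0 = up, 0.007 = fully down against its stop. It has no spring: it moves down under about 3 N and stays where it is pushed. It starts up.
- switch_red: Loose battery-powered worktop switch with a red key: a round grey housing 66 mm across and 22 mm high, 0.35 kg, on a rubber foot, standing on the worktop. Origin: centre of the underside, z up; turned any way.
- key_red_top (a point): Centre of the top face of the red key, a round flat-topped cap 40 mm across in the middle of its switch. Up, the top is 33 mm above the worktop (11 mm above the housing); fully down, 26 mm.
- key_red (a joint): Travel of the red key in m: 0 = up, 0.007 = fully down against its stop. It has no spring: it moves down under about 3 N and stays where it is pushed. It starts up.
- switch_yellow: Loose battery-powered worktop switch with a yellow key: a round grey housing 66 mm across and 22 mm high, 0.35 kg, on a rubber foot, standing on the worktop. Origin: centre of the underside, z up; turned any way.
- key_yellow_top (a point): Centre of the top face of the yellow key, a round flat-topped cap 40 mm across in the middle of its switch. Up, the top is 33 mm above the worktop (11 mm above the housing); fully down, 26 mm.
- key_yellow (a joint): Travel of the yellow key in m: 0 = up, 0.007 = fully down against its stop. It has no spring: it moves down under about 3 N and stays where it is pushed. It starts up.
- thread_reel: Small standing reel of blue thread with brown wooden ends, 24 mm across, 31 mm high, loose. Origin: centre of its underside.
- dosing_cup: Open pale dosing cup, 63 mm across, 49 mm high, loose, upright. Origin: centre of its underside.
- tealight: Tealight in a metal cup, 38 mm across, 15 mm high, loose. Origin: centre of its underside.
- soap_bar: Pink bar of soap lying flat, 48 x 75 x 20 mm, loose. Origin: centre of its underside.
Mind the look-alikes: they are no part of the job. Leave any turquoise look-alike of the switch_green alone.

How it is judged:
On the way, in this order (a step that is already met when the one before it is completed fails the run):
1. the green key is pressed down while the blue one is still up (value of joint key_green above 0.005 m and value of joint key_blue below 0.002 m), for 0.2 s.
2. the blue key is pressed down, the green one still down (value of joint each of key_blue, key_green above 0.005 m), for 0.2 s.
At the end, for the whole second after the job is handed in: The green and blue keys are down (at least 5 of their 7 mm), the red and yellow keys are up (within 2 mm); all four switches stand level and at rest within 20 mm of where they stood; the thread reel, dosing cup, tealight and soap stand at rest within 15 mm of where they stood (all of step 2 and value of joint each of key_red, key_yellow below 0.002 m and distance of each of switch_green, switch_blue, switch_red, switch_yellow from where it was at the start of the episode below 0.02 m and angle between each of switch_green, switch_blue, switch_red, switch_yellow's own z axis and vertical below 0.08 rad and linear speed of each of switch_green, switch_blue, switch_red, switch_yellow, thread_reel, dosing_cup, tealight, soap_bar below 0.02 m/s and distance of each of thread_reel, dosing_cup, tealight, soap_bar from where it was at the start of the episode below 0.015 m and angle between each of thread_reel, dosing_cup, tealight, soap_bar's own z axis and vertical below 0.2 rad); the robot touches nothing.
It fails at once if the blue key goes down (over 2 mm) before the green key is down (5 mm) (value of joint key_blue above 0.002 m and value of joint key_green below 0.005 m).
It fails at once if the red or yellow key is pushed down by more than 2 mm (value of joint any of key_red, key_yellow above 0.002 m).
It fails at once if a switch is lifted by more than 6 mm, or shifted by more than 20 mm (height (world z) of any of switch_green, switch_blue, switch_red, switch_yellow above 0.006 m or distance of any of switch_green, switch_blue, switch_red, switch_yellow from where it was at the start of the episode above 0.02 m).
It fails at once if the thread reel, dosing cup, tealight or soap is shifted by more than 15 mm or tipped over (distance of any of thread_reel, dosing_cup, tealight, soap_bar from where it was at the start of the episode above 0.015 m or angle between any of thread_reel, dosing_cup, tealight, soap_bar's own z axis and vertical above 0.5 rad).
It fails at once if a switch is pressed roughly, with more than 35 N (contact force between the fingers and switch_green above 35 N or contact force between the fingers and switch_blue above 35 N or contact force between the fingers and switch_red above 35 N or contact force between the fingers and switch_yellow above 35 N).
It also fails if it takes over 35 s, if anything falls off the work surface, if the arm or the gripper's body presses on something with over 40 N, if the wrist force passes 120 N, or if a joint passes its speed limit or range.

## Working session

There is one attempt and no reset: what is moved stays moved. The work goes in short steps, Python scripts to look and compute and a tool call to move; the robot and the scene stay as the last step left them, time stands still between calls to the robot, and variables do not carry over. Pictures are saved under pics/ and viewed, and the job is handed in when it is done.

Besides the shell and the picture viewer there is one more tool, called after "Emit:" as name(argument=value, ...) on one line, values as JSON. step_arm: Moves the arm, as the interface text tells. Its arguments: {"type":"object","properties":{"motion":{"type":"array"}},"required":["motion"]}

```bash
mkdir -p pics; cat > h.py <<'E'
import numpy as np, cv2
from rig import status, eyes, ticket, nets
def K(p):
    f=240/np.tan(np.radians(p["fovy"])/2); return f
def undist(p,c,r):
    f=K(p); return cv2.undistortPoints(np.array([[[c,r]]],float),np.array([[f,0,p["cx"]],[0,f,p["cy"]],[0,0,1]]),np.array([p["k1"],0,0,0.]))[0,0]
def at_z(p,c,r,z):
    T=np.array(p["world_from_camera"]); u=undist(p,c,r); d=T[:3,:3]@np.array([u[0],u[1],1]); o=T[:3,3]
    return o+d*(z-o[2])/d[2]
def bydepth(p,c,r):
    T=np.array(p["world_from_camera"]); u=undist(p,c,r); z=p["range_z"][int(round(r)),int(round(c))]
    return T[:3,:3]@(np.array([u[0],u[1],1])*z)+T[:3,3]
def save(p,n): cv2.imwrite("pics/"+n,p["frame"][:,:,::-1])
E
python3 - <<'E'
from h import *
np.set_printoptions(precision=4,suppress=True)
s=status.observe();print(s)
for n in("top","side"):
    p=eyes.read_camera(n);save(p,n+"0.png");print(n,p["world_from_camera"],p["fovy"],p["k1"])
    for k in["key_green_top","key_blue_top","key_red_top","key_yellow_top"]:
        for d in nets.pinpoint(p,k)[:4]:
            c,r=d["location"];print(k,d["score"],[c,r],at_z(p,c,r,.033),bydepth(p,c,r))
    for k in["thread_reel","dosing_cup","tealight","soap_bar"]:
        for d in nets.pinpoint(p,k)[:2]:
            c,r=d["location"];print(k,d["score"],[c,r],at_z(p,c,r,0))
E
```

```text
{'t': 0.0, 'joints': array([ 1.1055,  0.4179, -0.0103,  1.6141,  0.0047,  1.1107, -0.053 ]), 'joint_vel': array([-0.0001,  0.0007, -0.0015,  0.0029, -0.0006, -0.0006, -0.0016]), 'tau': array([  0.0017, -85.1255,   0.6399, -42.5987,  -0.0488,   0.0188,
         0.    ]), 'tcp_pos': array([ 0.2569, -0.5694,  0.2049]), 'ee_rot': array([-0.5938,  0.384 , -0.3833,  0.5942]), 'wrist_force': array([-0.2974,  0.1484, -0.0718]), 'moment': array([ 0.0097,  0.017 , -0.0239]), 'grip_width': 0.09377530585891661}
top [[-0.0221 -0.9965  0.0807  0.4463]
 [-0.9997  0.0229  0.0081 -0.0858]
 [-0.0099 -0.0805 -0.9967  1.1331]
 [ 0.      0.      0.      1.    ]] 45.69310267831552 -0.019636406908706987
key_green_top 0.82 [314.5, 139.4] [ 0.7275 -0.0636  0.033 ] [ 0.7274 -0.0636  0.0335]
key_green_top 0.74 [368.1, 321.1] [ 0.3712 -0.1588  0.033 ] [ 0.3715 -0.1586  0.0364]
key_green_top 0.71 [443.2, 190.5] [ 0.6202 -0.3122  0.033 ] [ 0.6202 -0.3122  0.033 ]
key_green_top 0.61 [342.4, 203.5] [ 0.5992 -0.1153  0.033 ] [ 0.599  -0.1152  0.0345]
key_blue_top 0.64 [210.2, 208.9] [0.5947 0.1427 0.033 ] [0.5945 0.
[... 1159 characters left out ...]
 [344.5, 181.1] [0.5927 0.1408 0.033 ] [0.5928 0.1425 0.032 ]
key_red_top 0.88 [272.1, 314.1] [ 0.4556 -0.2383  0.033 ] [ 0.4555 -0.2363  0.0313]
key_red_top 0.53 [371.7, 327.4] [ 0.5948 -0.272   0.033 ] [ 0.5996 -0.2451  0.0074]
key_yellow_top 0.2 [269.5, 318.4] [ 0.452  -0.2472  0.033 ] [ 0.452  -0.246   0.0319]
thread_reel 0.67 [365.7, 327.0] [ 0.5923 -0.236   0.    ]
thread_reel 0.39 [272.8, 276.4] [ 0.4543 -0.1103  0.    ]
dosing_cup 0.61 [270.5, 192.3] [0.4471 0.1591 0.    ]
dosing_cup 0.4 [342.8, 195.2] [0.5905 0.1425 0.    ]
tealight 0.75 [274.7, 274.7] [ 0.4573 -0.106   0.    ]
tealight 0.41 [369.3, 326.9] [ 0.5976 -0.236   0.    ]
soap_bar 0.76 [337.4, 232.9] [0.5695 0.0108 0.    ]
```

View pics/top0.png

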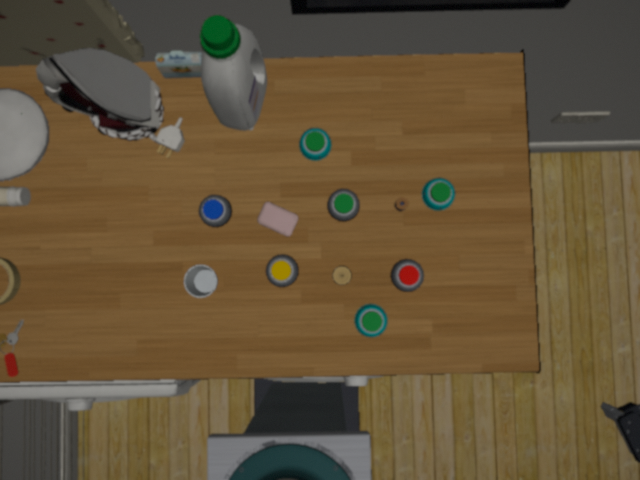

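View pics/side0.png

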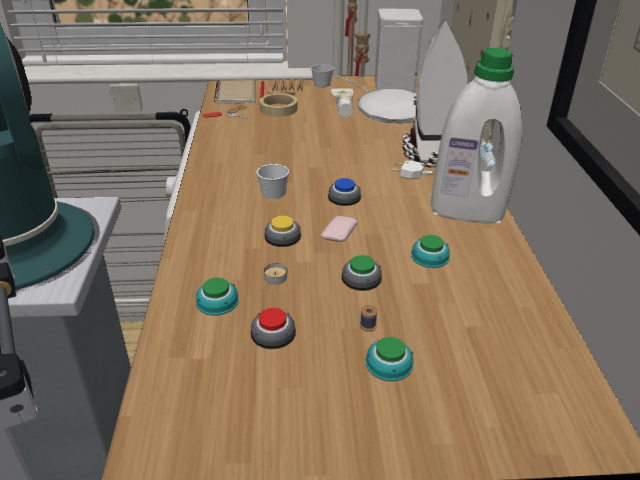

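```bash
python3 - <<'E'
from h import *
t=cv2.imread("pics/top0.png");
ims=[]
for c,r in[(314,139),(368,321),(443,190),(342,203)]:
    o=cv2.resize(t[r-28:r+28,c-28:c+28],(300,300),interpolation=cv2.INTER_CUBIC)
    ims.append(o);print((c,r),np.median(t[r-5:r+6,c-5:c+6].reshape(-1,3),0)[::-1], cv2.cvtColor(np.uint8([[np.median(t[r-5:r+6,c-5:c+6].reshape(-1,3),0)]]),cv2.COLOR_BGR2HSV))
cv2.imwrite("pics/crop0.png",np.vstack([np.hstack(ims[:2]),np.hstack(ims[2:])]))
s=cv2.imread("pics/side0.png")
for c,r in[(432,240),(215,287),(392,348),(364,259)]: print((c,r),cv2.cvtColor(np.uint8([[np.median(s[r-4:r+5,c-5:c+6].reshape(-1,3),0)]]),cv2.COLOR_BGR2HSV))
E
```

```text
(314, 139) [17. 97. 42.] [[[ 69 210  97]]]
(368, 321) [ 24. 103.  47.] [[[ 69 196 103]]]
(443, 190) [20. 99. 44.] [[[ 69 203  99]]]
(342, 203) [ 19. 100.  44.] [[[ 69 207 100]]]
(432, 240) [[[ 67 150 134]]]
(215, 287) [[[ 67 150 134]]]
(392, 348) [[[ 67 150 134]]]
(364, 259) [[[ 67 150 134]]]
```

View pics/crop0.png

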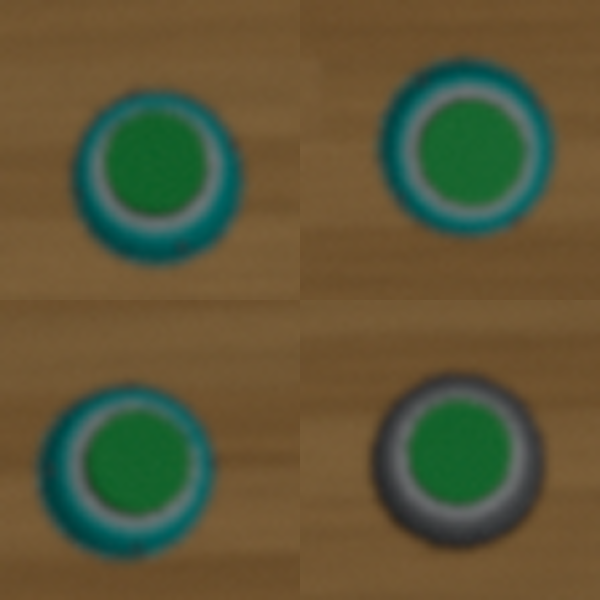

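Green keys in the top view: (315,143), (371,321) and (439,193) have turquoise housings, so they are look-alikes. (343,205) has the grey housing that fits the description, and the enlarged crop confirms it. Blue is at (213,210), red (408,275), yellow (282,270).

```bash
python3 - <<'E'
from h import *
from scipy.spatial.transform import Rotation as Rn
np.set_printoptions(precision=4,suppress=True)
s=status.observe();R=Rn.from_quat(s["ee_rot"]).as_matrix();print(R)
for n in("top","side"):
    p=eyes.read_camera(n);hsv=cv2.cvtColor(p["frame"],cv2.COLOR_RGB2HSV)
    for nm,lo,hi,g in[("green",55,80,(342,204) if n=="top" else(363,264)),("blue",105,125,(213,209) if n=="top" else (345,186))]:
        m=((hsv[...,0]>=lo)&(hsv[...,0]<=hi)&(hsv[...,1]>(150 if n=="top" else 120))).astype(np.uint8)
        N,L,st,ce=cv2.connectedComponentsWithStats(m)
        l=L[g[1],g[0]];ys,xs=np.nonzero(L==l)
        P=np.array([bydepth(p,c,r) for c,r in zip(xs,ys)]);top=P[np.abs(P[:,2]-.033)<.004]
        print(n,nm,st[l],ce[l],at_z(p,*ce[l],.033),"depth top mean",np.median(top,0),(top.min(0)+top.max(0))/2)
    if n=="top":
        T=p["world_from_camera"];f=K(p)
        Q=[bydepth(p,c,r) for c in range(150,500,3) for r in range(40,330,3)];Q=np.array(Q);q=Q[Q[:,2]>.06]
        print("tall",q[:,:].min(0),q.max(0), q[q[:,1]<.25].min(0))
E
```

```text
[[ 0.4113 -0.0001  0.9115]
 [-0.9115  0.0001  0.4113]
 [-0.0001 -1.     -0.    ]]
top green [335 194  18  19 250] [343.252 202.956] [ 0.6002 -0.117   0.033 ] depth top mean [ 0.6    -0.1167  0.0332] [ 0.6005 -0.1174  0.033 ]
top blue [203 200  20  19 284] [212.6197 208.8451] [0.5947 0.138  0.033 ] depth top mean [0.5947 0.1374 0.0332] [0.5943 0.1385 0.033 ]
tall [ 0.4463 -0.0858  0.0602] [0.922  0.2506 1.1331] [ 0.4463 -0.0858  0.0602]
side green [350 256  24  17 338] [361.8432 264.0266] [ 0.5971 -0.1262  0.033 ] depth top mean [ 0.5976 -0.123   0.0324] [ 0.5977 -0.1217  0.0324]
side blue [335 178  20  14 217] [344.3502 184.5945] [0.5912 0.1272 0.033 ] depth top mean [0.5923 0.1326 0.0324] [0.592  0.1349 0.0322]
```

Emit:
step_arm(motion=[{"turn":[0,0,0],"delta_pos":[-0.014,0,0.025],"grip":0},{"turn":[0,0,0],"delta_pos":[-0.028,0,0.05],"grip":0},{"turn":[0,0,0],"delta_pos":[-0.042,0,0.075],"grip":0},{"turn":[0,0,0],"delta_pos":[-0.056,0,0.1],"grip":0},{"turn":[0,0,0],"delta_pos":[-0.07,0,0.13],"grip":0},{"turn":[0,0,0],"delta_pos":[-0.085,0,0.157],"grip":0},{"turn":[0,0,0],"delta_pos":[-0.1,0,0.185],"grip":0},{"turn":[0,0,0],"delta_pos":[-0.115,0,0.212],"grip":0},{"turn":[0,0,0],"delta_pos":[-0.13,0,0.24],"grip":0},{"turn":[0,0,0],"delta_pos":[-0.145,0,0.267],"grip":0},{"turn":[0,0,0],"delta_pos":[-0.16,0,0.295],"grip":0},{"turn":[0,0,0],"delta_pos":[-0.175,0,0.322],"grip":0},{"turn":[0,0,0],"delta_pos":[-0.19,0,0.35],"grip":0},{"turn":[0,0,0],"delta_pos":[-0.205,0,0.377],"grip":0},{"turn":[0,0,0],"delta_pos":[-0.22,0,0.405],"grip":0},{"turn":[0,0,0],"delta_pos":[-0.235,0,0.432],"grip":0},{"turn":[0,0,0],"delta_pos":[-0.25,0,0.46],"grip":0},{"turn":[0,0,0],"delta_pos":[-0.263,0,0.484],"grip":0},{"turn":[0,0,0],"delta_pos":[-0.2706,0,0.498],"grip":0},{"turn":[0,0,0],"delta_pos":[-0.2706,0,0.498],"grip":0}])

```text
t: 2.67
tcp_pos: [0.6013, -0.1143, 0.2052]
ee_rot: [-0.594, 0.383, -0.382, 0.595]
wrist_force: [0.7, 0.2, -0.5]
grip_width: 0.0007
```

Emit:
step_arm(motion=[{"turn":[0,0,0],"delta_pos":[0,0.03,0],"grip":0},{"turn":[0,0,0],"delta_pos":[0,0.06,0],"grip":0},{"turn":[0,0,0],"delta_pos":[0,0.09,0],"grip":0},{"turn":[0,0,0],"delta_pos":[0,0.12,0],"grip":0},{"turn":[0,0,0],"delta_pos":[0,0.14,0],"grip":0},{"turn":[0,0,0],"delta_pos":[0,0.15,0],"grip":0},{"turn":[0,0,0],"delta_pos":[0,0.15,0],"grip":0},{"turn":[0,0,0],"delta_pos":[0,0.15,0],"grip":0},{"turn":[0,0,0],"delta_pos":[0,0.15,0],"grip":0}])

```text
t: 3.42
tcp_pos: [0.6005, -0.1186, 0.057]
ee_rot: [-0.594, 0.383, -0.384, 0.594]
wrist_force: [0.0, -0.1, 0.6]
grip_width: 0.0001
```

```bash
python3 - <<'E'
from h import *
s=status.observe();print(s["tcp_pos"],s["ee_rot"],s["wrist_force"],s["joints"])
p=eyes.read_camera("side");cv2.imwrite("pics/side1.png",cv2.resize(p["frame"][180:340,260:480,::-1],None,fx=3,fy=3))
E
```

```text
[ 0.6004968  -0.11859313  0.05698026] [-0.59365603  0.38310377 -0.38439056  0.59417835] [ 0.01183209 -0.05503471  0.64112534] [ 0.31664837  0.57625972 -0.22830035  1.75487569  0.16845942  0.82753609
 -1.13740569]
```

View pics/side1.png

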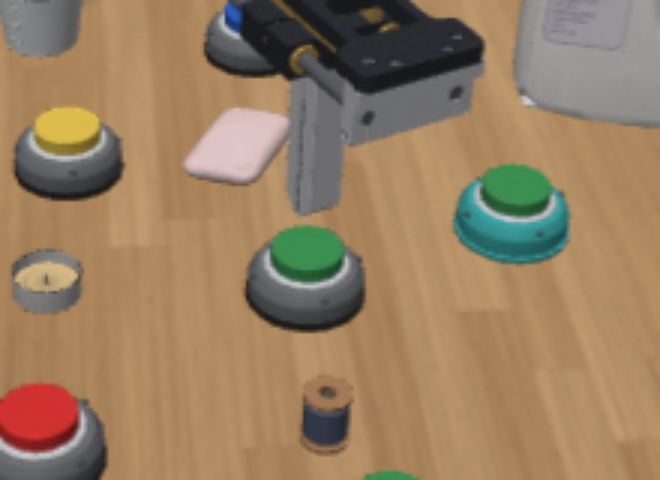

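The fingertips (crop 313,200) are right above the grey-housed green key (crop 307,250). I'll lower in small steps and watch the force.

Emit:
step_arm(motion=[{"turn":[0,0,0],"delta_pos":[0,0.008,0],"grip":0},{"turn":[0,0,0],"delta_pos":[0,0.016,0],"grip":0},{"turn":[0,0,0],"delta_pos":[0,0.02,0],"grip":0},{"turn":[0,0,0],"delta_pos":[0,0.022,0],"grip":0},{"turn":[0,0,0],"delta_pos":[0,0.023,0],"grip":0},{"turn":[0,0,0],"delta_pos":[0,0.024,0],"grip":0},{"turn":[0,0,0],"delta_pos":[0,0.025,0],"grip":0},{"turn":[0,0,0],"delta_pos":[0,0.025,0],"grip":0}])

```text
t: 4.13
tcp_pos: [0.5997, -0.1182, 0.0304]
ee_rot: [-0.594, 0.384, -0.384, 0.594]
wrist_force: [0.1, -0.2, 0.3]
grip_width: 0.0003
```

Emit:
step_arm(motion=[{"turn":[0,0,0],"delta_pos":[0,0.001,0],"grip":0},{"turn":[0,0,0],"delta_pos":[0,0.002,0],"grip":0},{"turn":[0,0,0],"delta_pos":[0,0.002,0],"grip":0}])

```text
t: 4.38
tcp_pos: [0.5998, -0.1182, 0.0284]
ee_rot: [-0.594, 0.384, -0.384, 0.594]
wrist_force: [-0.3, -0.1, 0.4]
grip_width: 0.0003
```

```bash
python3 - <<'E'
from h import *
p=eyes.read_camera("side");cv2.imwrite("pics/side2.png",cv2.resize(p["frame"][200:300,300:440,::-1],None,fx=5,fy=5,interpolation=cv2.INTER_CUBIC))
E
```

```text
(no output)
```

View pics/side2.png

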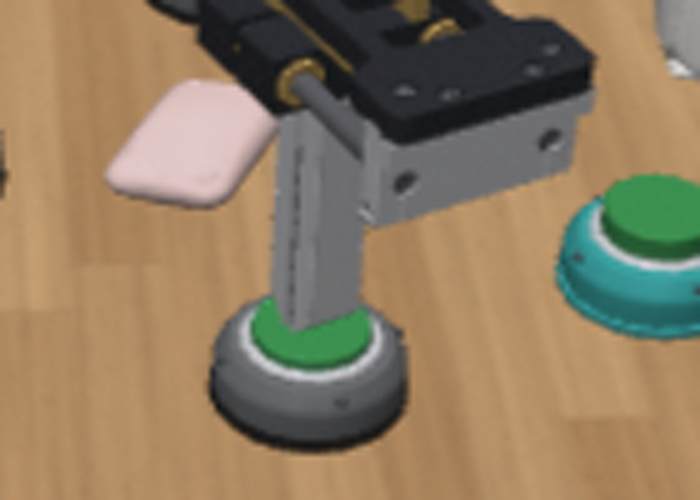

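The fingertips rest centrally on the key (crop 312,325), and its visible side is already lower than the look-alike's. I'll keep going until the force shows the stop.

Emit:
step_arm(motion=[{"turn":[0,0,0],"delta_pos":[0,0.001,0],"grip":0},{"turn":[0,0,0],"delta_pos":[0,0.002,0],"grip":0},{"turn":[0,0,0],"delta_pos":[0,0.002,0],"grip":0}])

```text
t: 4.68
tcp_pos: [0.5998, -0.1182, 0.0264]
ee_rot: [-0.594, 0.384, -0.384, 0.594]
wrist_force: [-0.1, -0.4, 1.8]
grip_width: 0.0004
```

Emit:
step_arm(motion=[{"turn":[0,0,0],"delta_pos":[0,0.0005,0],"grip":0},{"turn":[0,0,0],"delta_pos":[0,0.0005,0],"grip":0}])

```text
t: 4.85
tcp_pos: [0.5998, -0.1182, 0.0263]
ee_rot: [-0.594, 0.384, -0.384, 0.594]
wrist_force: [-2.0, -0.4, 7.4]
grip_width: 0.0008
```

Stop reached: 0.1 mm of motion for 0.5 mm commanded, at 7.4 N. I'll lift off and move to blue.

Emit:
step_arm(motion=[{"turn":[0,0,0],"delta_pos":[0,-0.005,0],"grip":0},{"turn":[0,0,0],"delta_pos":[0,-0.02,0],"grip":0},{"turn":[0,0,0],"delta_pos":[0,-0.045,0],"grip":0},{"turn":[0,0,0],"delta_pos":[0,-0.07,0],"grip":0},{"turn":[0,0,0],"delta_pos":[-0.02,-0.09,0.0085],"grip":0},{"turn":[0,0,0],"delta_pos":[-0.045,-0.09,0.019],"grip":0},{"turn":[0,0,0],"delta_pos":[-0.07,-0.09,0.03],"grip":0},{"turn":[0,0,0],"delta_pos":[-0.095,-0.09,0.04],"grip":0},{"turn":[0,0,0],"delta_pos":[-0.12,-0.09,0.051],"grip":0},{"turn":[0,0,0],"delta_pos":[-0.145,-0.09,0.0615],"grip":0},{"turn":[0,0,0],"delta_pos":[-0.17,-0.09,0.072],"grip":0},{"turn":[0,0,0],"delta_pos":[-0.195,-0.09,0.083],"grip":0},{"turn":[0,0,0],"delta_pos":[-0.215,-0.09,0.091],"grip":0},{"turn":[0,0,0],"delta_pos":[-0.23,-0.09,0.098],"grip":0},{"turn":[0,0,0],"delta_pos":[-0.2355,-0.09,0.1],"grip":0},{"turn":[0,0,0],"delta_pos":[-0.2355,-0.09,0.1],"grip":0},{"turn":[0,0,0],"delta_pos":[-0.2355,-0.09,0.1],"grip":0}])

```text
t: 6.27
tcp_pos: [0.594, 0.1366, 0.1159]
ee_rot: [0.594, -0.384, 0.384, -0.594]
wrist_force: [-0.6, -0.8, -0.5]
grip_width: 0.0005
```

```bash
python3 - <<'E'
from h import *
s=status.observe();print(s["t"],s["tcp_pos"],s["wrist_force"])
p=eyes.read_camera("side");cv2.imwrite("pics/side3.png",cv2.resize(p["frame"][130:330,250:480,::-1],None,fx=3,fy=3,interpolation=cv2.INTER_CUBIC))
E
```

```text
6.2667 [0.59404628 0.1365739  0.11589418] [-0.64868822 -0.77583473 -0.46469214]
```

View pics/side3.png

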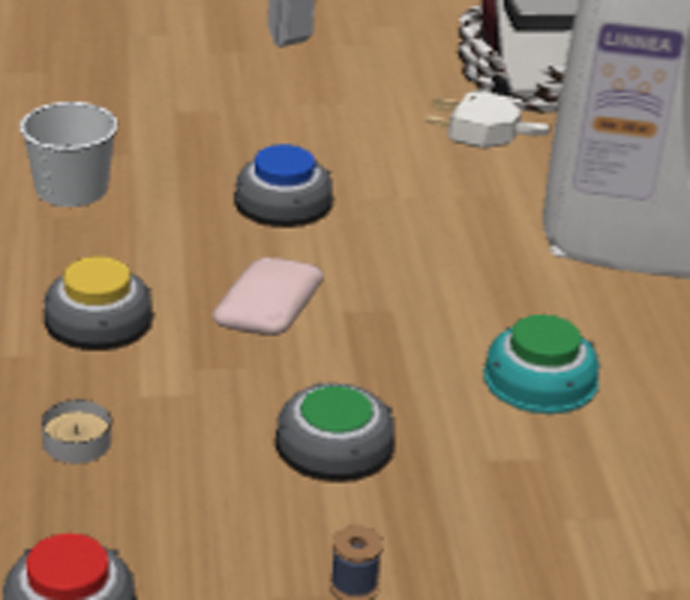

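The green key (crop 337,408) is now visibly flush compared with the turquoise one, so it is down. The tip is above blue (crop 285,160).

Emit:
step_arm(motion=[{"turn":[0,0,0],"delta_pos":[0,0.025,0],"grip":0},{"turn":[0,0,0],"delta_pos":[0,0.05,0],"grip":0},{"turn":[0,0,0],"delta_pos":[0,0.068,0],"grip":0},{"turn":[0,0,0],"delta_pos":[0,0.076,0],"grip":0},{"turn":[0,0,0],"delta_pos":[0,0.078,0],"grip":0},{"turn":[0,0,0],"delta_pos":[0,0.078,0],"grip":0}])

```text
t: 6.82
tcp_pos: [0.5941, 0.1368, 0.0381]
ee_rot: [0.594, -0.384, 0.384, -0.594]
wrist_force: [-0.2, 0.2, 0.3]
grip_width: 0.0007
```

Emit:
step_arm(motion=[{"turn":[0,0,0],"delta_pos":[0,0.002,0],"grip":0},{"turn":[0,0,0],"delta_pos":[0,0.004,0],"grip":0},{"turn":[0,0,0],"delta_pos":[0,0.006,0],"grip":0},{"turn":[0,0,0],"delta_pos":[0,0.008,0],"grip":0},{"turn":[0,0,0],"delta_pos":[0,0.009,0],"grip":0},{"turn":[0,0,0],"delta_pos":[0,0.01,0],"grip":0},{"turn":[0,0,0],"delta_pos":[0,0.01,0],"grip":0}])

```text
t: 7.4
tcp_pos: [0.5942, 0.1376, 0.028]
ee_rot: [-0.594, 0.384, -0.384, 0.594]
wrist_force: [1.0, 0.2, 1.6]
grip_width: 0.0005
```

Emit:
step_arm(motion=[{"turn":[0,0,0],"delta_pos":[0,0.001,0],"grip":0},{"turn":[0,0,0],"delta_pos":[0,0.0015,0],"grip":0},{"turn":[0,0,0],"delta_pos":[0,0.0015,0],"grip":0}])

```text
t: 7.65
tcp_pos: [0.594, 0.1376, 0.0264]
ee_rot: [-0.594, 0.384, -0.384, 0.594]
wrist_force: [1.7, -0.1, 2.6]
grip_width: 0.0007
```

Emit:
step_arm(motion=[{"turn":[0,0,0],"delta_pos":[0,0.0005,0],"grip":0},{"turn":[0,0,0],"delta_pos":[0,0.0005,0],"grip":0}])

```text
t: 7.82
tcp_pos: [0.5941, 0.1376, 0.0263]
ee_rot: [-0.594, 0.384, -0.384, 0.594]
wrist_force: [-0.9, -0.9, 8.8]
grip_width: 0.0003
```

Blue is on its stop with the same signature: z 0.0263, 8.8 N. Withdrawing straight up.

Emit:
step_arm(motion=[{"turn":[0,0,0],"delta_pos":[0,-0.005,0],"grip":0},{"turn":[0,0,0],"delta_pos":[0,-0.02,0],"grip":0},{"turn":[0,0,0],"delta_pos":[0,-0.045,0],"grip":0},{"turn":[0,0,0],"delta_pos":[0,-0.07,0],"grip":0},{"turn":[0,0,0],"delta_pos":[0,-0.1,0],"grip":0},{"turn":[0,0,0],"delta_pos":[0,-0.13,0],"grip":0},{"turn":[0,0,0],"delta_pos":[0,-0.15,0],"grip":0},{"turn":[0,0,0],"delta_pos":[0,-0.16,0],"grip":0},{"turn":[0,0,0],"delta_pos":[0,-0.16,0],"grip":0},{"turn":[0,0,0],"delta_pos":[0,-0.16,0],"grip":0}])

```text
t: 8.65
tcp_pos: [0.5936, 0.1374, 0.1851]
ee_rot: [0.594, -0.384, 0.383, -0.594]
wrist_force: [0.3, 0.5, -0.8]
grip_width: 0.0006
```

```bash
python3 - <<'E'
from h import *
np.set_printoptions(precision=4,suppress=True)
s=status.observe();print(s["t"],s["tcp_pos"],s["wrist_force"])
p=eyes.read_camera("side");cv2.imwrite("pics/side4.png",cv2.resize(p["frame"][150:350,240:480,::-1],None,fx=3,fy=3,interpolation=cv2.INTER_CUBIC))
T=np.array(p["world_from_camera"])
for n,(c,r) in dict(green=(362,265),blue=(345,186),red=(272,319),yellow=(282,224)).items():
    print(n,np.median([bydepth(p,c+i,r+j)[2] for i in range(-3,4) for j in range(-2,3)]))
E
```

```text
8.65 [0.5936 0.1374 0.1851] [ 0.2847  0.4975 -0.7615]
green 0.02529321696327058
blue 0.0253013150333804
red 0.0326249914026886
yellow 0.03271308402820605
```

View pics/side4.png

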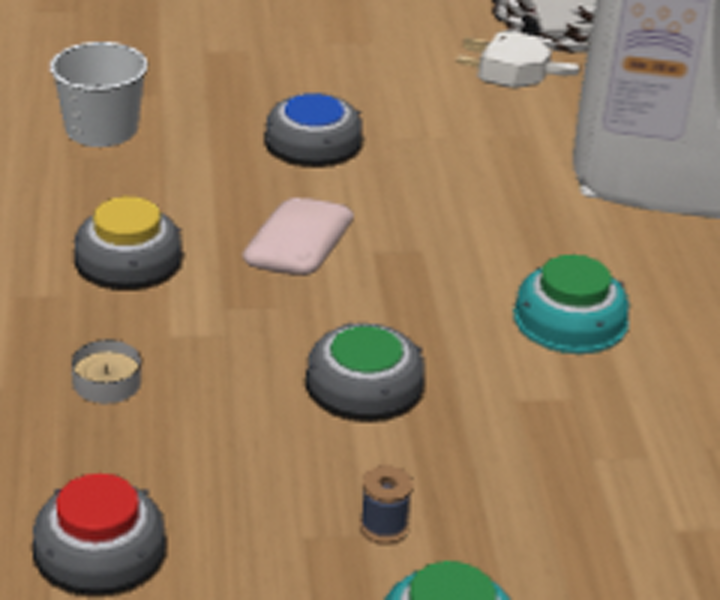

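Green (crop 366,350) and blue (crop 315,110) are down, with their tops at about 25 mm by depth. Red and yellow are up at about 33 mm, and everything else looks in place.

```bash
python3 -c "
from rig import ticket
print(ticket.close_job())"
```

```text
the job is handed in; nothing more can be done
None
```

I pressed the green key on the grey switch down to its stop with closed fingertips, then the blue key. I then withdrew straight up and handed the job in at about 8.7 s. The hand-in reports no verdict. The three turquoise look-alikes were left alone.

- **Force:** both keys showed the stop at tip height 26.3 mm, with wrist force readings of 7.4 N on green and 8.8 N on blue. These are readings at the end of each move, not continuous peaks.
- **Key heights:** the depth image after withdrawing put the green and blue tops at 25.3 mm, slightly under the nominal 26 mm but within the calibration error. Red and yellow read 32.6 and 32.7 mm, so they are still up.
- **Other things:** the reel, cup, tealight, soap and switches looked unmoved in the last picture. I did not measure their positions again. The gripper was clear of everything, with the tip at 0.185 m.

No check failed. The side camera's colour blobs put the green and blue keys 4 to 11 mm off the top camera in y, because they include the sides of the caps. I aimed mainly by the top camera, and the fingertips landed centrally on the green key in the side view; I took no picture of the blue contact.

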